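# Find the solid counterweight by feel and load the lamp foot

## Robot

A 6-joint arm with a two-finger parallel gripper is mounted at the origin on the work surface. World frame = base frame: x ahead of the robot, y to its left, z up, the work surface at z = 0. Lengths are in m, angles in rad, forces in N, time in s.
With the tool pointing down it reaches from about 0.35 to 0.775 m from the base axis. Payload 5.5 kg.
Tool frame: the origin (TCP) lies midway between the tips of the shut fingers; the grasp point (between the pads) lies 19 mm behind it; z points along the fingers, y is the line along which they close (so a half turn about z gives the same grasp; the last joint's range is limited). The gripper opens to 85 mm and grips with 20 to 120 N. Pads are 22 mm wide; open, the fingers measure 114 mm over their backs; the gripper's body (76 mm by 85 mm) begins 54 mm behind the grasp point. The pads swing forward as they close: fully open they stand 13 mm farther back than shut.
Start: joints at [1.125, 0.313, 0.046, 1.304, 0, 1.431], TCP at [0.173, 0.548, 0.231] pointing down, gripper open.
Joint ranges: [-2.76, 2.76], [-0.86, 1.69], [-1.03, 1.26], [-2.2, 2.34], [-1.47, 1.5], [-3.14, 3.14]. Speed limits (rad/s): [2.57, 2.57, 3.14, 3.14, 3.14, 3.14].

## Interface

Orientations are given as a unit quaternion [w, x, y, z].
In Python, from workcell import get_state, read_camera, camera_info, hand_in, recognise gives the robot as it stands.
- The arm moves only by the tool arm_command, never from a script. Its argument "moves" is one flat list of numbers, 7 for each row, row after row: the opening, from -1 (shut) to 1 (fully open), then the shift along the tool's x, y, z in mm, then the turn, a rotation vector about the tool's x, y, z in rad. A call has 1 to 8 rows; each row shifts and turns the commanded pose from where the row before left it, along the tool's axes as they then stand; what a row does not reach is not made up. A row lasts 1/8 s, in which the tool goes at most 62.5 mm and 10.7 degrees, less where a joint would pass 70% of its speed; a pose out of reach is approached as far as the arm can. A call with a gripper value outside its range is refused whole. The fingers move at their own pace and stop on an object; "newtons" is the grip in N (left out, the last holds). Time passes only in rows, so rows that do not move let the fingers close. It gives the time, the measured TCP pose, the force, the opening and the grip force at its end, in the units of the state.
- get_state(): the state, without advancing time (a new reading comes with each control period).
- read_camera(name): name is "scene" or "top"; returns (picture, depth): 400x640x3 uint8, blue, green, red; 400x640 float32, m along the optical axis (not along the pixel's ray), 0 where there is no reading.
- camera_info(name): a dict with "fovy" (degrees; the focal length in pixels is half the picture's height over the tangent of half this angle, whatever the lens; pixels are square), "cx", "cy" (the principal point, pixels), "eye" and "orientation" of the camera in the world. Camera axes: x right, y down, z forward; pixel columns grow to the right and rows downward; lengths in m; the calibration is good to about 2 mm. A picture is of the moment at which its call begins. camera_info takes no time and is no camera call.
- hand_in(): hands the job in; it is judged then, once.
Trained networks look in the newest picture that a camera, given by its name, has taken for a name from the list of things; names that differ only in an ending like _2 or _b are one class to them, and where a whole thing is asked for, a point or a joint stands for the part that bears it (a point fixed in the world has none). Each returns a list of dicts, best first, with "confidence" (0 to 1); they miss things now and then, are a little off and sometimes report something else, mostly with a low value. They report only what shows in the picture. A call takes as long as a camera call.
- recognise(camera, label): "point" ([column, row] in pixels, amid what is visible of it).
The state is a dict: "clock": time; "joint_pos": joint angles; "qvel": joint speeds; "tau": joint torques, N m; "tcp_pos": TCP position; "orientation": TCP orientation; "wrist_force": force on the tool from outside, world axes, zero at the start; "ft_torque": the same for the moment, N m; "finger_gap": finger opening in m; "grip_force": force on a finger pad.
Only numpy, scipy, OpenCV 4.12 (cv2) and the standard library are available. Lean on these libraries where they do the work, as an engineer would, in place of code of your own. Each camera call takes 0.05 s, during which the arm holds its last target. There are 200 camera calls.

## Task

Three brass counterweights in the wooden rack look alike, but only one is solid; find it by feeling their weight. Then load the solid one between the blue cheeks of the lamp foot, setting it down on the red pad before you let go (you will have to lay it down on the way and take it by its ends); leave the two hollow ones in the rack, and do not shift the other things on the bench.

Things in the scene. Friction and masses are not known exactly. Their poses are not given: they have to be found in the camera images.
- rack: fixed wooden rack, board 110 (x) by 230 (y) by 10 mm thick, origin at the centre of its underside, z up. Three weights lie across it, 70 mm apart along y. At both short ends of each stands a post 30 mm wide and 10 thick, top 46 mm above the bench (2 mm above the weight), 3 mm off its end: weights can be taken only by their long sides, 36 mm apart, with 34 mm free between neighbours
- slot_left (a point): slot at the rack's +y end: centre of the underside of the weight that lies there at the start, 10 mm above the bench. Each weight is a brass block 60 mm long (along x here), 36 wide (y), 34 high, with a dark screw plug on top. All look alike; one is solid (about 0.62 kg), two are hollow (about 0.31 kg)
- slot_mid (a point): middle slot; the same as slot_left, 70 mm from it
- slot_right (a point): slot at the rack's -y end; the same as slot_left, 140 mm from it
- mat: black rubber mat fixed on the bench, 200 mm (x) by 140 mm (y), 3 mm thick, kept free for putting a weight down; origin at the centre of its underside
- foot: fixed grey lamp foot, plate 12 mm thick, x -60 to +140, y +-65 mm; origin on the bench under the pad centre. Two upright blue cheeks, 40 mm long in y, 6 thick, at x = +-26, tops 68 mm above the bench; the 46 mm channel between them runs along y, open at its ends, for a weight lying along y (5 mm play a side: hold it by its ends). A gooseneck lamp, 175 mm high, rises at x 110, y -42, leaning to +x
- pad: red pad in the channel of the foot, 40 mm (x) by 44 mm (y), 10 mm thick; origin at the centre of its underside, its top 22 mm above the bench; same axes as the foot
- bottle: bystander: white bottle, 56 mm across, 120 mm high; origin under its centre
- brush_pot: bystander: white ceramic pot, 90 mm across, 100 mm high, with brushes standing up to 210 mm; origin under its centre
- dial: bystander: brass dial ring with crossed spokes lying flat, 145 mm across, 8 mm high; origin under its centre
- screwdriver: bystander: screwdriver lying on the bench, 170 mm long along its x
- dish: bystander: shallow glass dish, 80 mm across, 16 mm high; origin under its centre
- supply: bystander: black power supply box, 90 by 60 by 45 mm; origin under its centre
- jar: bystander: amber glass jar with black lid, 64 mm across, 75 mm high; origin under its centre

How it is judged:
By the outcome, as a careful person would: the job done as asked, in the order asked, and still so for the second after the job is handed in, with the robot touching nothing.
It also fails if it takes over 66 s, if anything falls off the work surface, if the arm or the gripper's body presses on something with over 40 N, if the wrist force passes 120 N, or if a joint passes its speed limit or range.

## Working session

There is one attempt and no reset: what is moved stays moved. The work goes in short steps, Python scripts to look and compute and a tool call to move; the robot and the scene stay as the last step left them, time stands still between calls to the robot, and variables do not carry over. Pictures are saved under pics/ and viewed, at most 10 in all, crops included, and the job is handed in when it is done.

Besides the shell and the picture viewer there is one more tool, called after ">>>" as name(argument=value, ...), one argument or row to a line, values as JSON. arm_command: Moves the arm, as the interface text tells. Its arguments: {"type":"object","properties":{"moves":{"type":"array"},"newtons":{"type":"number"}},"required":["moves"]}

```bash
mkdir -p pics; cat > h.py <<'E'
import numpy as np, cv2
from scipy.spatial.transform import Rotation as R
from workcell import *
def quat(q): return R.from_quat([q[1],q[2],q[3],q[0]])
def cloud(cam,d):
    c=camera_info(cam); f=200/np.tan(np.radians(c["fovy"])/2)
    v,u=np.mgrid[0:400,0:640]
    p=np.stack([(u-c["cx"])/f*d,(v-c["cy"])/f*d,d],-1)
    return quat(c["orientation"]).apply(p.reshape(-1,3)).reshape(400,640,3)+np.array(c["eye"])
E
python3 - <<'E'
from h import *
for c in("top","scene"):
    i,d=read_camera(c); cv2.imwrite(f"pics/{c}0.png",i); np.savez(f"{c}0.npz",i=i,d=d); print(camera_info(c))
P=cloud("top",np.load("top0.npz")["d"])
for l in "rack slot_left slot_mid slot_right mat foot pad bottle brush_pot dial screwdriver dish supply jar".split():
    for r in recognise("top",l)[:2]:
        u,v=map(int,r["point"]); print(l,round(r["confidence"],2),u,v,P[v,u].round(3))
print(get_state())
E
```

```text
{'fovy': 57.795644161764585, 'cx': 323.9958882746656, 'cy': 201.04708914658715, 'eye': array([0.50751775, 0.00394406, 1.28046047]), 'orientation': array([-0.03242323,  0.70931225, -0.70295797,  0.04092613])}
{'fovy': 56.36374928320622, 'cx': 314.9513805805527, 'cy': 201.9288037908178, 'eye': array([ 1.42935743, -0.702624  ,  0.92288468]), 'orientation': array([-0.38931369,  0.81596573,  0.38866815, -0.17768467])}
rack 0.87 248 254 [0.453 0.251 0.011]
slot_left 0.71 247 251 [0.463 0.254 0.012]
slot_left 0.45 389 227 [ 0.551 -0.239  0.011]
slot_right 0.93 246 254 [0.453 0.257 0.014]
mat 0.64 325 238 [ 0.51  -0.016  0.002]
foot 0.92 391 227 [ 0.551 -0.246  0.013]
pad 0.47 388 240 [ 0.505 -0.234  0.019]
bottle 0.57 330 157 [ 0.774 -0.028  0.116]
brush_pot 0.71 166 216 [0.582 0.543 0.003]
dial 0.83 252 168 [0.756 0.246 0.007]
screwdriver 0.57 310 179 [0.716 0.039 0.021]
dish 0.67 294 162 [0.781 0.098 0.002]
dish 0.54 387 240 [ 0.505 -0.23   0.023]
supply 0.71 465 250 [ 0.474 -0.491  0.043]
jar 0.88 455 225 [ 0.557 -0.45   0.07 ]
jar 0.64 309 180 [0.713 0.043 0.022]
{'clock': 0.8, 'joint_pos': array([1.12537781e+00, 3.13139550e-01, 4.60862766e-02, 1.30360792e+00,
       2.34631527e-05, 1.43120069e+00]), 'qvel': array([ 4.91430596e-04, -8.49976612e-05, -2.32618980e-04,  1.70810549e-03,
        1.23128609e-03, -1.19221404e-03]), 'tau': array([-7.77872319e-04, -4.80391932e+01,  2.98793578e+01, -2.39693236e-04,
       -2.08335819e-04, -6.96386479e-06]), 'tcp_pos': array([0.17313361, 0.54834856, 0.23135198]), 'orientation': array([8.25033660e-06, 1.52316239e-01, 9.88331806e-01, 6.80812147e-05]), 'wrist_force': array([-0.16930383, -0.50890158, -0.12256526]), 'ft_torque': array([-0.00161059,  0.01098579, -0.00608684]), 'grip_force': 0.0, 'finger_gap': 0.08551584068147973}
```

View pics/top0.png

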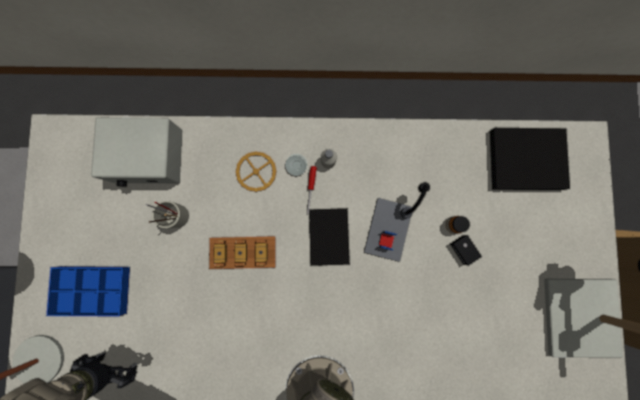

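View pics/scene0.png

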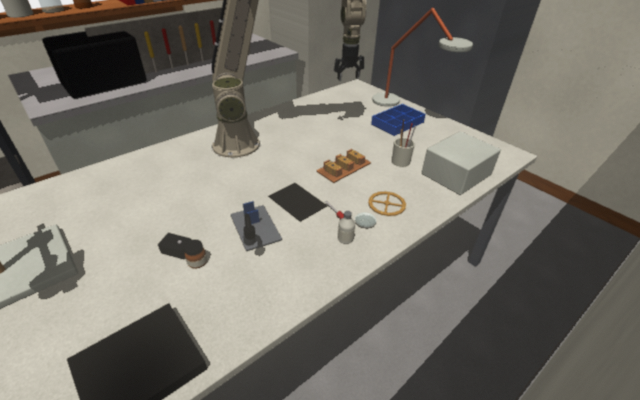

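The top picture shows the rack at (242,252) with three weights at columns 219/240/261, the mat at (329,237), and the foot, slightly turned, with the red pad at (387,240). I'll refine the poses by segmentation.

```bash
cat >> h.py <<'E'
def onplane(cam,uv,z):
    c=camera_info(cam); f=200/np.tan(np.radians(c["fovy"])/2)
    uv=np.atleast_2d(uv).astype(float)
    r=quat(c["orientation"]).apply(np.c_[(uv[:,0]-c["cx"])/f,(uv[:,1]-c["cy"])/f,np.ones(len(uv))])
    e=np.array(c["eye"]); return e+r*((z-e[2])/r[:,2])[:,None]
def rect(pts):
    (x,y),(w,h),a=cv2.minAreaRect((pts[:,:2]*1000).astype(np.float32)); return np.round([x,y,w,h,a],1)
E
python3 - <<'E'
from h import *
n=np.load("top0.npz"); i=n["i"]; d=n["d"]; P=cloud("top",d)
big=lambda r,k:cv2.resize(i[r[1]:r[3],r[0]:r[2]],None,fx=k,fy=k,interpolation=cv2.INTER_CUBIC)
a=big((200,220,290,280),6); b=big((355,185,440,270),6)
H=max(a.shape[0],b.shape[0]); W=a.shape[1]
cv2.imwrite("pics/crop1.png",cv2.resize(np.hstack([np.pad(q,((0,H-q.shape[0]),(0,0),(0,0))) for q in(a,b)]),None,fx=.75,fy=.75))
hsv=cv2.cvtColor(i,cv2.COLOR_BGR2HSV); h,s,v=[hsv[...,k].astype(int) for k in range(3)]
def box(m,u0,v0,u1,v1):
    k=np.zeros_like(m); k[v0:v1,u0:u1]=m[v0:v1,u0:u1]; return k
def pts(m,z):
    vv,uu=np.nonzero(m); return onplane("top",np.c_[uu,vv],z)
rk=box((s>80)&(h<30),200,225,290,280); print("rack",rect(pts(rk,.01)),rk.sum())
mt=box(v<60,300,200,355,275); print("mat",rect(pts(mt,.003)))
pl=box((v<140),355,190,425,268); pl=cv2.morphologyEx(pl.astype(np.uint8),cv2.MORPH_OPEN,np.ones((7,7)))
print("plate",rect(pts(pl,.012)))
rd=box((s>150)&((h<8)|(h>172)),360,220,420,265); p=pts(rd,.022); print("pad",rect(p),p.mean(0))
bl=box((s>100)&(h>100)&(h<135),360,215,420,265); 
print("blue",[(x,y,P[y,x].round(3).tolist()) for y,x in np.argwhere(bl)][:60:2])
# tops by depth
t=box((P[...,2]>.036)&(P[...,2]<.06),205,230,280,275); q=P[t]; print("tops z",np.median(q[:,2]))
nn,lab,st,ce=cv2.connectedComponentsWithStats((t).astype(np.uint8))
for k in range(1,nn):
    if st[k,4]>10: print(st[k],ce[k],rect(pts(lab==k,.044)))
dk=box((v<90),205,230,280,275); nn,lab,st,ce=cv2.connectedComponentsWithStats(dk.astype(np.uint8))
print([(st[k].tolist(),onplane("top",ce[k],.044).round(4).tolist()) for k in range(1,nn)])
E
```

```text
rack [459.3 273.4 107.5 225.4   1.8] 2044
mat [516.3 -28.6 192.2 131.8   2.3]
plate [ 555.9 -240.4  139.8  232.7   75.3]
pad [ 504.7 -226.3   41.9   39.4   75.5] [ 0.50484943 -0.22605948  0.022     ]
blue [(np.int64(385), np.int64(231), [0.535, -0.216, 0.063]), (np.int64(384), np.int64(232), [0.532, -0.213, 0.062]), (np.int64(386), np.int64(232), [0.532, -0.219, 0.066]), (np.int64(388), np.int64(232), [0.532, -0.225, 0.067]), (np.int64(390), np.int64(232), [0.533, -0.244, 0.005]), (np.int64(387), np.int64(233), [0.529, -0.221, 0.071]), (np.int64(389), np.int64(233), [0.529, -0.228, 0.067]), (np.int64(391), np.int64(233), [0.529, -0.236, 0.064]), (np.int64(393), np.int64(233), [0.529, -0.243, 0.062]), (np.int64(390), np.int64(234), [0.525, -0.232, 0.066]), (np.int64(392), np.int64(234), [0.525, -0.239, 0.064]), (np.int64(394), np.int64(234), [0.525, -0.246, 0.065]), (np.int64(382), np.int64(246), [0.484, -0.214, 0.013]), (np.int64(382), np.int64(247), [0.482, -0.204, 0.068]), (np.int64(384), np.int64(247), [0.482, -0.211, 0.068]), (np.int64(386), np.int64(247), [0.481, -0.229, 0.009])
[... 657 characters left out ...]
 2.1]
[255 244  11  18 198] [260.  252.5] [459.8 204.1  57.4  33.7   1.4]
[256 263   9   3  27] [260. 264.] [4.215e+02 2.030e+02 6.600e+00 2.700e+01 4.000e-01]
[214 264  10   3  30] [218.5 265. ] [4.171e+02 3.420e+02 6.600e+00 3.030e+01 4.000e-01]
[([224, 241, 3, 25, 46], [[0.4586, 0.321, 0.044]]), ([245, 241, 1, 2, 2], [[0.4962, 0.2557, 0.044]]), ([255, 242, 1, 1, 1], [[0.4948, 0.2219, 0.044]]), ([246, 245, 1, 15, 15], [[0.4611, 0.2512, 0.044]]), ([260, 251, 2, 3, 4], [[0.4614, 0.2033, 0.044]]), ([218, 252, 3, 3, 6], [[0.4564, 0.3424, 0.044]]), ([239, 252, 2, 2, 4], [[0.4592, 0.273, 0.044]]), ([255, 262, 1, 3, 3], [[0.4246, 0.2199, 0.044]]), ([238, 266, 5, 1, 5], [[0.4143, 0.2699, 0.044]])]
```

View pics/crop1.png

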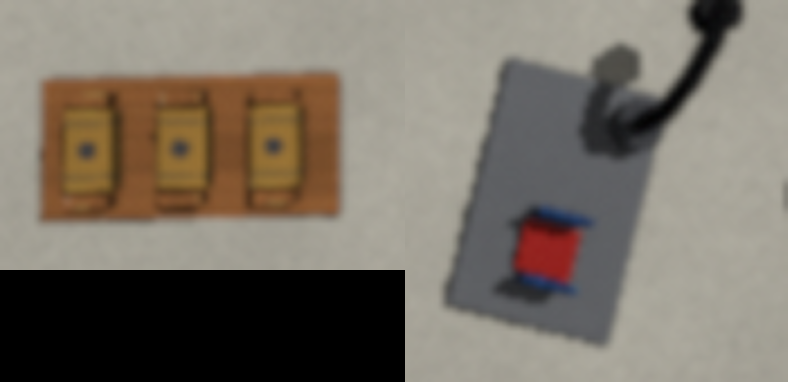

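The crop shows the rack nearly square to the axes (yaw about 1.8°) and the foot turned by about -14.5°. Each measurement agrees with the known dimensions to about 2 mm, so I can move.

```bash
cat >> h.py <<'E'
def go(x,y,z,ydeg):
    "turn about tool z first, then shift in tool axes, mm"
    s=get_state(); p=np.array(s["tcp_pos"])*1000; M=quat(s["orientation"])
    Y=M.as_matrix()[:,1]; now=np.degrees(np.arctan2(Y[1],Y[0]))
    a=np.radians(ydeg); T=np.array([[-np.sin(a),np.cos(a),0],[np.cos(a),np.sin(a),0],[0,0,-1]]).T
    turn=(M.inv()*R.from_matrix(T)).as_rotvec()
    print("t",round(s["clock"],2),"tcp",p.round(1),"yang",now.round(2),"turn",turn.round(4),"shift",(T.T@(np.array([x,y,z])-p)).round(1),"F",np.round(s["wrist_force"],2),"gap",round(s["finger_gap"]*1000,1),"q",np.round(s["joint_pos"],2))
E
python3 -c "
from h import *
go(455.5,342,100,91.8)"
```

```text
t 0.8 tcp [173.1 548.3 231.4] yang 72.48 turn [ 1.000e-04  0.000e+00 -3.372e-01] shift [-275.7 -215.1  131.4] F [-0.17 -0.51 -0.12] gap 85.5 q [1.13 0.31 0.05 1.3  0.   1.43]
```

>>> arm_command(
  moves=[0.22,0,0,0,0,0,-0.1686,0.22,0,0,0,0,0,-0.1686,0.22,-40,-31,16,0,0,0,0.22,-40,-31,16,0,0,0,0.22,-40,-31,16,0,0,0,0.22,-40,-31,16,0,0,0,0.22,-40,-31,16,0,0,0,0.22,-40,-31,16,0,0,0],
  newtons=60,
)

```text
clock: 1.8
tcp_pos: [0.4202, 0.369, 0.135]
orientation: [0.0, -0.016, 1.0, 0.0]
wrist_force: [1.0, 0.7, 0.9]
finger_gap: 0.0522
grip_force: 0.0
```

```bash
python3 -c "
from h import *
go(455.5,342,80,91.8)"
```

```text
t 1.8 tcp [420.2 369.  135. ] yang 91.8 turn [ 0.0005  0.0006 -0.    ] shift [-34.4 -28.1  55. ] F [0.97 0.7  0.89] gap 52.2 q [ 0.58  0.33 -0.17  1.07  0.    0.55]
```

>>> arm_command(
  moves=[0.22,-34.4,-28.1,20,0,0,0,0.22,0,0,35,0,0,0,0.22,0,0,0,0,0,0,0.22,0,0,0,0,0,0],
)

```text
clock: 2.3
tcp_pos: [0.4541, 0.3435, 0.0812]
orientation: [0.0, -0.016, 1.0, 0.0]
wrist_force: [0.6, 0.1, 0.2]
finger_gap: 0.0519
grip_force: 0.0
```

```bash
python3 - <<'E'
from h import *
go(455.5,342,14,91.8)
i,d=read_camera("top"); P=cloud("top",d)
cv2.imwrite("pics/a.png",cv2.resize(i[215:295,195:300],None,fx=6,fy=6,interpolation=cv2.INTER_CUBIC))
E
```

```text
t 2.3 tcp [454.1 343.5  81.2] yang 91.84 turn [0.0004 0.0005 0.0007] shift [-1.3 -1.5 67.2] F [0.64 0.11 0.19] gap 51.9 q [ 0.51  0.39 -0.23  0.96  0.    0.47]
```

View pics/a.png

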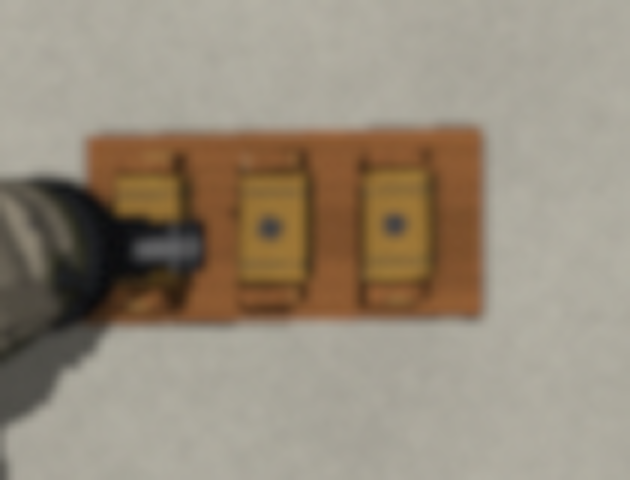

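The gripper stands over the left weight, with one finger showing at crop (170,248) in the gap to the middle one. Descending.

>>> arm_command(
  moves=[0.22,-1.3,-1.5,30,0,0,0,0.22,0,0,30,0,0,0,0.22,0,0,6,0,0,0,0.22,0,0,0,0,0,0],
)

```text
clock: 2.85
tcp_pos: [0.4558, 0.3422, 0.0154]
orientation: [0.001, -0.016, 1.0, 0.0]
wrist_force: [-0.7, 0.5, -0.2]
finger_gap: 0.0523
grip_force: 0.0
```

>>> arm_command(
  moves=[-0.4,0,0,0,0,0,0,-0.4,0,0,0,0,0,0,-0.4,0,0,0,0,0,0,-0.4,0,0,0,0,0,0],
)

```text
clock: 3.35
tcp_pos: [0.4567, 0.3425, 0.0162]
orientation: [0.001, -0.016, 1.0, 0.001]
wrist_force: [-1.3, 1.2, 6.7]
finger_gap: 0.035
grip_force: 61.3
```

>>> arm_command(
  moves=[-0.4,0,0,-12,0,0,0,-0.4,0,0,0,0,0,0,-0.4,0,0,0,0,0,0,-0.4,0,0,0,0,0,0,-0.4,0,0,0,0,0,0],
)

```text
clock: 3.98
tcp_pos: [0.4552, 0.3413, 0.0259]
orientation: [-0.0, -0.016, 1.0, -0.0]
wrist_force: [0.4, 0.9, -3.1]
finger_gap: 0.0351
grip_force: 60.3
```

>>> arm_command(
  moves=[-0.4,0,0,0,0,0,0],
)

```text
clock: 4.1
tcp_pos: [0.4554, 0.3415, 0.0261]
orientation: [-0.0, -0.016, 1.0, -0.0]
wrist_force: [0.3, -0.2, -3.8]
finger_gap: 0.0349
grip_force: 60.3
```

>>> arm_command(
  moves=[-0.4,0,0,0,0,0,0],
)

```text
clock: 4.22
tcp_pos: [0.4554, 0.3415, 0.0262]
orientation: [-0.0, -0.016, 1.0, 0.0]
wrist_force: [0.2, 0.1, -2.6]
finger_gap: 0.0351
grip_force: 60.3
```

About 3 N means a hollow weight. Setting it back and moving to the middle one.

>>> arm_command(
  moves=[-0.4,0,0,8,0,0,0,-0.4,0,0,3.5,0,0,0,-0.4,0,0,0,0,0,0,0.22,0,0,0,0,0,0,0.22,0,0,0,0,0,0,0.22,0,0,0,0,0,0,0.22,0,0,-20,0,0,0,0.22,0,0,-40,0,0,0],
)

```text
clock: 5.22
tcp_pos: [0.454, 0.3406, 0.0734]
orientation: [-0.002, -0.016, 1.0, -0.001]
wrist_force: [0.5, 0.8, 0.7]
finger_gap: 0.0521
grip_force: 0.0
```

```bash
python3 -c "
from h import *
go(457.7,273,14,91.8)"
```

```text
t 5.22 tcp [454.  340.6  73.4] yang 91.79 turn [-0.002  -0.0041 -0.0001] shift [ -1.6 -67.7  59.4] F [0.47 0.81 0.7 ] gap 52.1 q [ 0.5   0.4  -0.23  0.94  0.    0.47]
```

>>> arm_command(
  moves=[0.22,0,-35,0,0,0,0,0.22,0,-34,0,0,0,0,0.22,0,0,30,0,0,0,0.22,0,0,20,0,0,0,0.22,0,0,0,0,0,0,0.22,0,0,0,0,0,0],
)

```text
clock: 5.98
tcp_pos: [0.458, 0.2728, 0.0253]
orientation: [0.0, -0.016, 1.0, 0.0]
wrist_force: [-0.5, 1.1, 0.4]
finger_gap: 0.0524
grip_force: 0.0
```

```bash
python3 -c "
from h import *
go(457.7,273,15,91.8)"
```

```text
t 5.97 tcp [458.  272.8  25.3] yang 91.81 turn [0.0003 0.0006 0.0002] shift [ 0.3  0.2 10.3] F [-0.49  1.14  0.37] gap 52.4 q [ 0.39  0.39 -0.39  0.79  0.    0.35]
```

>>> arm_command(
  moves=[0.22,0,0,9.5,0,0,0,-0.4,0,0,0,0,0,0,-0.4,0,0,0,0,0,0,-0.4,0,0,0,0,0,0,-0.4,0,0,-12,0,0,0,-0.4,0,0,0,0,0,0,-0.4,0,0,0,0,0,0,-0.4,0,0,0,0,0,0],
)

```text
clock: 6.98
tcp_pos: [0.4573, 0.2724, 0.027]
orientation: [-0.0, -0.016, 1.0, -0.0]
wrist_force: [0.1, -0.7, -7.0]
finger_gap: 0.035
grip_force: 61.0
```

>>> arm_command(
  moves=[-0.4,0,0,0,0,0,0],
)

```text
clock: 7.1
tcp_pos: [0.4574, 0.2725, 0.027]
orientation: [-0.0, -0.016, 1.0, -0.0]
wrist_force: [0.2, -0.2, -5.5]
finger_gap: 0.0349
grip_force: 60.9
```

>>> arm_command(
  moves=[-0.4,0,0,0,0,0,0],
)

```text
clock: 7.22
tcp_pos: [0.4575, 0.2725, 0.0271]
orientation: [-0.0, -0.016, 1.0, -0.0]
wrist_force: [-1.0, 0.9, -7.0]
finger_gap: 0.0351
grip_force: 61.0
```

>>> arm_command(
  moves=[-0.4,0,0,0,0,0,0],
)

```text
clock: 7.35
tcp_pos: [0.4576, 0.2726, 0.0272]
orientation: [-0.0, -0.016, 1.0, 0.0]
wrist_force: [0.2, 0.5, -6.3]
finger_gap: 0.0349
grip_force: 61.0
```

The middle weight reads about 6.4 N, so it is the solid one. Lifting it and carrying it to the mat.

>>> arm_command(
  moves=[-0.4,0,0,-35,0,0,0,-0.4,0,0,-35,0,0,0,-0.4,-8,-50,0,0,0,0,-0.4,-8,-50,0,0,0,0,-0.4,-8,-50,0,0,0,0,-0.4,-8,-50,0,0,0,0,-0.4,-8,-50,0,0,0,0,-0.4,-8,-50,0,0,0,0],
)

```text
clock: 8.35
tcp_pos: [0.5152, -0.0274, 0.0974]
orientation: [0.0, -0.016, 1.0, 0.0]
wrist_force: [0.9, 0.2, -6.4]
finger_gap: 0.035
grip_force: 62.5
```

>>> arm_command(
  moves=[-0.4,0,0,30,0,0,0,-0.4,0,0,20,0,0,0,-0.4,0,0,0,0,0,0,-0.4,0,0,0,0,0,0],
)

```text
clock: 8.85
tcp_pos: [0.5156, -0.0257, 0.048]
orientation: [0.0, -0.016, 1.0, -0.0]
wrist_force: [0.4, 0.2, -5.3]
finger_gap: 0.0352
grip_force: 62.7
```

```bash
python3 -c "
from h import *
go(510,-28,9,91.8)"
```

```text
t 8.85 tcp [515.6 -25.7  48. ] yang 91.82 turn [-0.0002  0.001   0.0003] shift [ 5.6 -2.1 39. ] F [ 0.36  0.21 -5.3 ] gap 35.2 q [-0.21  0.33 -0.41  0.83  0.   -0.24]
```

>>> arm_command(
  moves=[-0.4,0,0,25,0,0,0,-0.4,0,0,10,0,0,0,-0.4,0,0,2,0,0,0,-0.4,0,0,1.5,0,0,0,-0.4,0,0,0,0,0,0],
)

```text
clock: 9.48
tcp_pos: [0.5156, -0.0259, 0.0094]
orientation: [0.001, -0.016, 1.0, -0.0]
wrist_force: [-0.4, -0.4, -6.0]
finger_gap: 0.0348
grip_force: 62.7
```

>>> arm_command(
  moves=[-0.4,0,0,1,0,0,0,-0.4,0,0,0,0,0,0],
)

```text
clock: 9.72
tcp_pos: [0.5156, -0.0259, 0.0082]
orientation: [0.001, -0.016, 1.0, -0.0]
wrist_force: [0.3, -0.1, -4.3]
finger_gap: 0.0349
grip_force: 63.3
```

>>> arm_command(
  moves=[-0.4,0,0,1,0,0,0,-0.4,0,0,0,0,0,0],
)

```text
clock: 9.98
tcp_pos: [0.5156, -0.0259, 0.0082]
orientation: [0.001, -0.016, 1.0, -0.0]
wrist_force: [-3.4, -0.0, 5.4]
finger_gap: 0.035
grip_force: 64.6
```

>>> arm_command(
  moves=[0.3,0,0,0,0,0,0,0.3,0,0,0,0,0,0,0.3,0,0,-15,0,0,0,0.3,0,0,-50,0,0,0,0.9,0,0,0,0,0,0.17,0.9,0,0,0,0,0,0.17,0.9,0,0,0,0,0,0.17,0.9,0,0,0,0,0,0.17],
)

```text
clock: 10.98
tcp_pos: [0.5155, -0.0259, 0.073]
orientation: [0.001, 0.321, 0.947, 0.0]
wrist_force: [0.7, 0.4, 0.0]
finger_gap: 0.0812
grip_force: 0.0
```

>>> arm_command(
  moves=[0.9,0,0,0,0,0,0.17,0.9,0,0,0,0,0,0.17,0.9,0,0,0,0,0,0.17,0.9,0,0,0,0,0,0.17,0.9,0,0,0,0,0,0.17,0.9,0,0,0,0,0,0.0408,0.9,0,0,0,0,0,0,0.9,0,0,0,0,0,0],
)

```text
clock: 11.98
tcp_pos: [0.5153, -0.0258, 0.0723]
orientation: [0.0, 0.696, 0.718, 0.0]
wrist_force: [0.1, -0.1, 0.0]
finger_gap: 0.0813
grip_force: 0.0
```

```bash
python3 - <<'E'
from h import *
i,d=read_camera("scene"); go(515.6,-25.9,10,1.8); i2,_=read_camera("top")
a=cv2.resize(i[150:260,230:380],None,fx=4.5,fy=4.5,interpolation=cv2.INTER_CUBIC); cv2.imwrite("pics/b.png",a)
E
```

```text
t 12.03 tcp [515.2 -25.8  72.2] yang 1.83 turn [0.0005 0.     0.0006] shift [-0.1  0.4 62.2] F [-0.63  0.03 -0.43] gap 81.3 q [-0.21  0.31 -0.38  0.89  0.    1.33]
```

View pics/b.png

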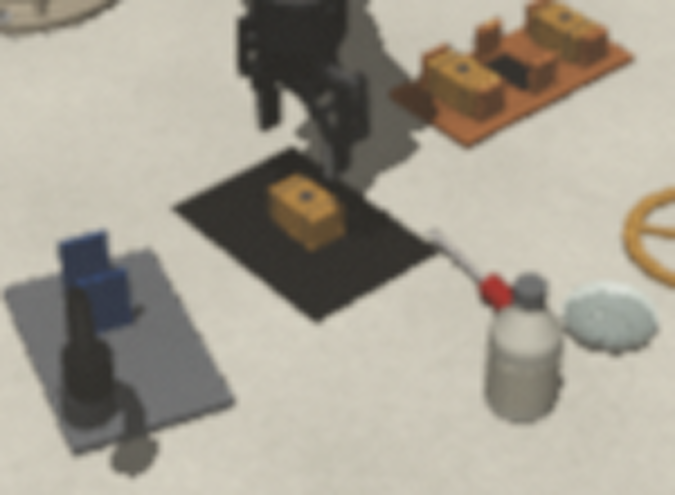

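The weight lies flat on the mat at crop (305,212), the two hollow ones are in the rack, and the gripper is turned to take it by the ends.

>>> arm_command(
  moves=[0.9,0,0,35,0,0,0,0.9,0,0,28,0,0,0,0.9,0,0,6,0,0,0,0.9,0,0,0,0,0,0],
)

```text
clock: 12.58
tcp_pos: [0.515, -0.0258, 0.0029]
orientation: [-0.0, 0.696, 0.718, -0.0]
wrist_force: [0.1, -1.1, 0.5]
finger_gap: 0.081
grip_force: 0.0
```

>>> arm_command(
  moves=[0.1,0,0,0,0,0,0,0.1,0,0,0,0,0,0,0.1,0,0,0,0,0,0,0.1,0,0,0,0,0,0],
)

```text
clock: 13.08
tcp_pos: [0.5177, -0.0261, 0.0049]
orientation: [0.002, 0.696, 0.718, 0.002]
wrist_force: [2.4, 1.4, 5.7]
finger_gap: 0.059
grip_force: 66.6
```

>>> arm_command(
  moves=[0.1,0,0,-10,0,0,0,0.1,0,0,-45,0,0,0,0.1,0,0,-45,0,0,0,0.1,0,0,0,0,0,-0.161,0.1,0,0,0,0,0,-0.161,0.1,0,0,0,0,0,-0.161,0.1,0,0,0,0,0,-0.161,0.1,0,0,0,0,0,-0.161],
)

```text
clock: 14.08
tcp_pos: [0.5132, -0.0255, 0.1021]
orientation: [-0.002, 0.357, 0.934, -0.0]
wrist_force: [0.5, -0.3, -6.8]
finger_gap: 0.0589
grip_force: 69.0
```

>>> arm_command(
  moves=[0.1,0,0,0,0,0,-0.161,0.1,0,0,0,0,0,-0.161,0.1,0,0,0,0,0,-0.16,0.1,0,0,0,0,0,0,0.1,0,0,0,0,0,0],
)

```text
clock: 14.7
tcp_pos: [0.5143, -0.0257, 0.1025]
orientation: [-0.001, 0.127, 0.992, 0.0]
wrist_force: [-0.5, 0.4, -6.6]
finger_gap: 0.0594
grip_force: 69.0
```

```bash
python3 -c "
from h import *
go(505,-226,100,75.5)"
```

```text
t 14.7 tcp [514.3 -25.7 102.5] yang 75.39 turn [-0.0001 -0.0015 -0.002 ] shift [ -41.2 -196.3    2.5] F [-0.5   0.39 -6.61] gap 59.4 q [-0.21  0.28 -0.33  0.96  0.    0.05]
```

>>> arm_command(
  moves=[0.1,-10.3,-49.1,0,0,0,-0.002,0.1,-10.3,-49.1,0,0,0,0,0.1,-10.3,-49.1,0,0,0,0,0.1,-10.3,-49,0,0,0,0,0.1,0,0,0,0,0,0,0.1,0,0,0,0,0,0,0.1,0,0,0,0,0,0],
)

```text
clock: 15.58
tcp_pos: [0.5059, -0.2249, 0.1025]
orientation: [-0.0, 0.125, 0.992, 0.0]
wrist_force: [-0.4, -0.3, -7.1]
finger_gap: 0.059
grip_force: 69.5
```

```bash
python3 - <<'E'
from h import *
go(505,-226,24,75.5)
i,d=read_camera("scene"); j,e=read_camera("top"); np.savez("c.npz",i=i,d=d,j=j,e=e)
a=cv2.resize(i[170:260,210:300],None,fx=4.4,fy=4.4,interpolation=cv2.INTER_CUBIC)
b=cv2.resize(j[190:280,350:440],None,fx=4.4,fy=4.4,interpolation=cv2.INTER_CUBIC)
cv2.imwrite("pics/c.png",np.hstack([a,b]))
# scene cam: cheeks' top points & brass points
P=cloud("scene",d); h=cv2.cvtColor(i,cv2.COLOR_BGR2HSV).astype(int)
bl=(h[...,0]>100)&(h[...,0]<135)&(h[...,1]>90); br=(h[...,0]>8)&(h[...,0]<30)&(h[...,1]>90)
x=np.array([np.cos(np.radians(-14.5)),np.sin(np.radians(-14.5))]); y=np.array([-x[1],x[0]])
for n,m in(("blue",bl),("brass",br)):
    k=np.zeros_like(m);k[170:260,210:300]=m[170:260,210:300]
    q=P[k]; q=q[(abs(q[:,0]-.505)<.08)&(abs(q[:,1]+.226)<.08)]*1000
    fx=(q[:,:2]-[505,-226])@x; fy=(q[:,:2]-[505,-226])@y
    print(n,len(q),"z",np.percentile(q[:,2],[2,98]).round(0))
    hi=q[:,2]>55 if n=="blue" else q[:,2]>0
    for nm,f in(("fx",fx[hi]),("fy",fy[hi])): print(nm,np.percentile(f,[2,10,25,50,75,90,98]).round(1))
E
```

```text
t 15.57 tcp [ 505.9 -224.9  102.5] yang 75.69 turn [ 0.0006 -0.0011  0.0034] shift [ 0.6 -1.3 78.5] F [-0.37 -0.26 -7.12] gap 59.0 q [-0.56  0.34 -0.24  0.99  0.   -0.31]
blue 23 z [63. 72.]
fx [23.6 25.2 27.2 29.  31.  32.4 32.8]
fy [-19.5 -17.8 -12.   -3.3   5.5  10.9  14.3]
brass 198 z [103. 139.]
fx [-8.   0.   9.7 15.9 17.4 19.1 20.7]
fy [-27.8 -23.  -14.5  -0.9  15.1  23.4  27.9]
```

View pics/c.png

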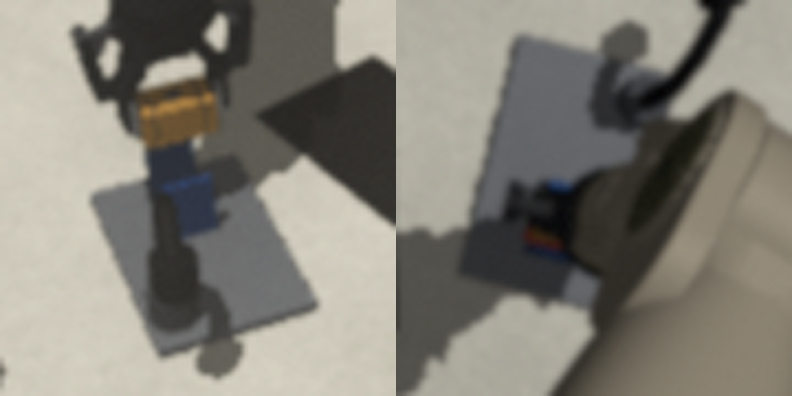

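The scene view shows the weight held level above the channel, with the blue +x cheek face at full-picture (253,217) and the brass front face at (251,197). I'll compare their offsets across the channel.

```bash
python3 - <<'E'
from h import *
n=np.load("c.npz"); P=cloud("scene",n["d"])*1000
x=np.array([np.cos(np.radians(-14.5)),np.sin(np.radians(-14.5))]); y=np.array([-x[1],x[0]])
for nm,(u0,v0,u1,v1) in dict(cheek=(249,214,259,223),brass=(243,195,258,202)).items():
    q=P[v0:v1,u0:u1].reshape(-1,3); r=q[:,:2]-[505,-226]
    fx,fy=r@x,r@y; ok=abs(fx-np.median(fx))<6
    c=np.polyfit(fy[ok],fx[ok],1)
    print(nm,"z",q[:,2].min().round(),q[:,2].max().round(),"fx",np.median(fx).round(1),fx[ok].mean().round(2),fx[ok].std().round(1),"slope deg",np.degrees(c[0]).round(1), "at0",c[1].round(1),len(fx),ok.sum())
# top cam: edge pixels of pad & cheeks in clean picture
i=np.load("top0.npz")["i"]; 
for k in range(-1,2):
    print([tuple(i[v,387+k].tolist()) for v in range(228,254)])
E
```

```text
cheek z 12.0 923.0 fx 30.0 29.88 1.8 slope deg -2.7 at0 29.9 90 80
brass z 0.0 136.0 fx 16.6 16.95 1.9 slope deg -0.3 at0 16.9 105 97
[(99, 95, 94), (98, 93, 91), (99, 84, 77), (96, 67, 51), (81, 48, 29), (50, 32, 30), (29, 23, 49), (18, 18, 70), (19, 22, 98), (26, 29, 128), (31, 35, 144), (32, 35, 147), (31, 33, 147), (31, 34, 147), (31, 33, 146), (31, 35, 147), (31, 34, 145), (38, 36, 136), (61, 42, 105), (84, 49, 58), (82, 49, 31), (60, 43, 34), (54, 50, 48), (69, 67, 65), (86, 83, 82), (96, 92, 91)]
[(99, 95, 94), (98, 94, 92), (96, 85, 81), (95, 71, 58), (84, 52, 33), (58, 34, 28), (33, 25, 45), (19, 19, 62), (15, 16, 83), (23, 25, 117), (29, 32, 141), (31, 34, 147), (32, 35, 148), (31, 34, 147), (31, 34, 147), (31, 34, 147), (31, 33, 146), (33, 34, 141), (48, 37, 113), (74, 45, 65), (84, 50, 35), (70, 50, 40), (69, 64, 61), (84, 82, 80), (94, 92, 90), (98, 95, 93)]
[(99, 96, 95), (98, 95, 93), (98, 90, 86), (99, 77, 66), (92, 60, 40), (68, 40, 26), (39, 28, 38), (23, 20, 56), (16, 18, 79), (23, 26, 115), (30, 32, 141), (31, 35, 148), (32, 35, 148), (32, 35, 147), (30, 34, 147), (32, 34, 147), (29, 33, 146), (31, 34, 142), (43, 34, 121), (71, 44, 81), (87, 53, 45), (83, 59, 48), (83, 75, 72), (92, 89, 88), (98, 95, 93), (98, 95, 93)]
```

>>> arm_command(
  moves=[0.1,-1,-1.3,10,0,0,0.003,0.1,0,0,15,0,0,0,0.1,0,0,10,0,0,0,0.1,0,0,8,0,0,0,0.1,0,0,0,0,0,0],
)

```text
clock: 16.3
tcp_pos: [0.5062, -0.2273, 0.0587]
orientation: [-0.001, 0.126, 0.992, 0.0]
wrist_force: [0.2, 0.0, -5.7]
finger_gap: 0.0592
grip_force: 69.4
```

>>> arm_command(
  moves=[0.1,0,0,10,0,0,0,0.1,0,0,10,0,0,0,0.1,0,0,8,0,0,0,0.1,0,0,0,0,0,0],
)

```text
clock: 16.8
tcp_pos: [0.5061, -0.2272, 0.0308]
orientation: [-0.001, 0.126, 0.992, 0.0]
wrist_force: [0.2, 0.9, -6.0]
finger_gap: 0.0592
grip_force: 69.5
```

No contact with the cheeks. Last few millimetres down to the pad.

>>> arm_command(
  moves=[0.1,0,0,4,0,0,0,0.1,0,0,2,0,0,0,0.1,0,0,0,0,0,0],
)

```text
clock: 17.18
tcp_pos: [0.5068, -0.2276, 0.0257]
orientation: [-0.0, 0.126, 0.992, 0.0]
wrist_force: [0.2, 0.1, -6.6]
finger_gap: 0.059
grip_force: 69.5
```

>>> arm_command(
  moves=[0.1,0,0,1,0,0,0,0.1,0,0,0,0,0,0],
)

```text
clock: 17.42
tcp_pos: [0.5069, -0.2277, 0.0248]
orientation: [0.0, 0.126, 0.992, 0.0]
wrist_force: [-0.2, -0.6, -5.9]
finger_gap: 0.0593
grip_force: 69.5
```

>>> arm_command(
  moves=[0.1,0,0,1,0,0,0,0.1,0,0,0,0,0,0],
)

```text
clock: 17.68
tcp_pos: [0.507, -0.2277, 0.024]
orientation: [0.0, 0.126, 0.992, -0.0]
wrist_force: [0.2, -0.4, -4.2]
finger_gap: 0.0588
grip_force: 69.6
```

>>> arm_command(
  moves=[0.1,0,0,1,0,0,0,0.1,0,0,0,0,0,0],
)

```text
clock: 17.92
tcp_pos: [0.507, -0.2278, 0.0239]
orientation: [0.0, 0.126, 0.992, -0.0]
wrist_force: [-4.2, 2.1, 5.6]
finger_gap: 0.0589
grip_force: 70.8
```

It is seated on the pad: the upward force now exceeds the load. Releasing and rising.

>>> arm_command(
  moves=[0.55,0,0,0,0,0,0,0.8,0,0,0,0,0,0,0.8,0,0,0,0,0,0,0.8,0,0,-15,0,0,0,0.8,0,0,-40,0,0,0,0.8,0,0,-50,0,0,0,0.8,30,30,-30,0,0,0,0.8,30,40,0,0,0,0],
)

```text
clock: 18.92
tcp_pos: [0.4681, -0.1457, 0.1617]
orientation: [0.003, 0.127, 0.992, -0.001]
wrist_force: [0.5, 0.7, 0.8]
finger_gap: 0.0768
grip_force: 0.0
```

>>> arm_command(
  moves=[0.8,10,50,0,0,0,0,0.8,10,50,0,0,0,0,0.8,0,50,0,0,0,0,0.8,0,0,0,0,0,0],
)

```text
clock: 19.42
tcp_pos: [0.4851, 0.0081, 0.159]
orientation: [0.001, 0.124, 0.992, 0.0]
wrist_force: [0.9, 0.1, 0.6]
finger_gap: 0.0771
grip_force: 0.0
```

```bash
python3 - <<'E'
from h import *
go(505,-226,24,75.5)
i,d=read_camera("scene"); j,e=read_camera("top")
f=lambda q:cv2.resize(q,(400,400),interpolation=cv2.INTER_CUBIC)
cv2.imwrite("pics/d.png",np.hstack([f(i[140:270,210:340]),f(j[190:280,350:440])]))
P=cloud("top",e); h=cv2.cvtColor(j,cv2.COLOR_BGR2HSV).astype(int)
m=np.zeros((400,640),bool); m[220:265,360:420]=((h[...,0]>8)&(h[...,0]<30)&(h[...,1]>90))[220:265,360:420]
vv,uu=np.nonzero(m); print(rect(onplane("top",np.c_[uu,vv],.056)),np.median(P[m][:,2]))
E
```

```text
t 19.43 tcp [485.1   8.1 159. ] yang 75.79 turn [0.0007 0.0017 0.005 ] shift [ -77.9 -221.7  135. ] F [0.88 0.09 0.56] gap 77.1 q [-0.15  0.18 -0.32  1.08  0.    0.1 ]
[ 505.9 -225.    64.6   39.8   78. ] 0.05436760316567901
```

View pics/d.png

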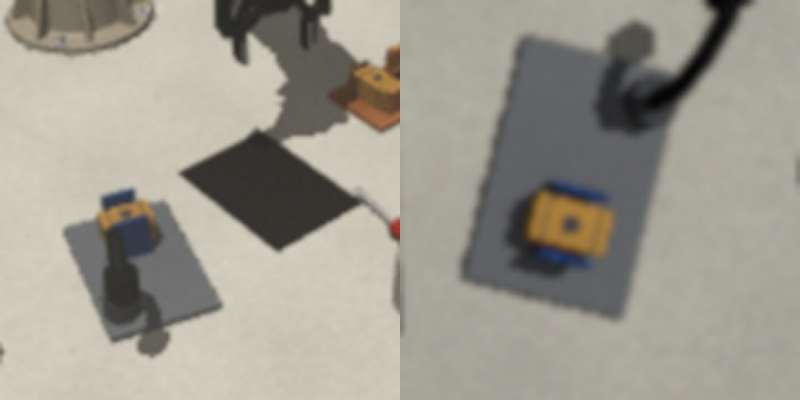

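The weight lies level between the cheeks, top-view crop (570,223), with its top at 54–56 mm, so it is on the pad. The gripper is clear.

```bash
python3 -c "
from workcell import *
print(hand_in())"
```

```text
the job is handed in; nothing more can be done
None
```

The solid weight was the one in the middle slot (about 6.4 N when lifted, against about 3 N for the left one; I did not weigh the right one). It now rests on the red pad between the blue cheeks, the two hollow ones are in the rack, and the job was handed in at about 19.5 s.

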